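# Load two bottles into the sloping bottle rack

### The arm

A 6-joint arm with a two-finger parallel gripper is mounted at the origin on a cart in front of the work surface, level with it; the furniture and walls round the work are solid. World frame = base frame: x ahead of the robot, y to its left, z up, the work surface at z = 0. Lengths are in m, angles in degrees, forces in N, time in s.
With the tool pointing down it reaches from about 0.275 to 1 m from the base axis. Payload 8.4 kg.
Tool frame: the origin (TCP) lies between the finger pads; the fingertips stand 14 mm ahead of it and the grasp point (between the pads) lies 5 mm behind it; z points along the fingers, y is the direction in which the jaws open and shut (so a half turn about z gives the same grasp; the last joint's range is limited). The gripper opens to 85 mm and grips with 20 to 120 N. Pads are 22 mm wide; open, the fingers measure 114 mm over their backs; the gripper's body (76 mm by 85 mm) begins 54 mm behind the grasp point. The pads swing forward as they close: fully open they stand 13 mm farther back than shut.
Start: joints at [-73.018, 20.225, 93.587, -0, 66.188, -0.138], TCP at [0.184, -0.597, 0.245] pointing down, gripper open.
Joint ranges: [-150.9, 150.9], [-52.94, 120.26], [3.33, 152.33], [-74.26, 254.26], [0, 154.13], [-172.89, 172.89]. Speed limits (degrees/s): [127.2, 127.2, 159.86, 180, 180, 180].

### API

Orientations are given as a 3x3 rotation matrix whose columns are the frame's x, y, z axes.
In Python, from workcell import readout, optics, arm gives the robot as it stands.
- The arm moves only by the tool jog_arm, never from a script. Its argument "targets" is a list of rows, each a list of 7 numbers: the shift along the tool's x, y, z in m, then the turn, a rotation vector about the tool's x, y, z in rad, then the finger opening in m, from 0 to 0.0854. In form: [[tx, ty, tz, rx, ry, rz, jaw], ...]. A call has 1 to 8 rows; each row is the pose to reach, as a shift and turn from the pose commanded when the call began, along the tool's axes at that moment; what a row does not reach only later rows make up. A row lasts 1/10 s, in which the tool goes at most 50 mm and 8.59 degrees, less where a joint would pass 70% of its speed; a pose out of reach is approached as far as the arm can. A call with a gripper value outside its range is refused whole. The fingers move at their own pace and stop on an object; "squeeze" is the grip in N (left out, the last holds). Time passes only in rows, so rows that repeat a pose let the fingers close. It gives the time, the measured TCP pose, the force and the opening at its end, in the units of the state.
- readout.read_state(): the state, without advancing time (a new reading comes with each control period).
- optics.snapshot(name): name is "side" or "top" or "wrist"; returns a dict with "img" (420x560x3 uint8, blue, green, red), "camera_matrix" (3x3 intrinsics, pixels), "k1" (the pictures are not rectified: a ray, as slopes to the right and down, at radius r is drawn at 1 + k1 r^2 times it, then the intrinsics apply), "cam_to_world" (4x4, takes a point from camera to world coordinates). Camera axes: x right, y up, looking along -z (the intrinsics and any distortion apply to the point x, -y, -z); pixel columns grow to the right and rows downward; lengths in m; the calibration is good to about 2 mm. A picture is of the moment at which its call begins. There is no depth.
- arm.job_done(): hands the job in, once; it reports no verdict.
The state is a dict: "time": time; "q": joint angles; "joint_velocities": joint speeds; "joint_torque": joint torques, N m; "tcp_pos": TCP position; "eef_rot": TCP orientation; "wrist_force": force on the tool from outside, world axes, zero at the start; "torque": the same for the moment, N m; "grip_width": opening from 0.0 (shut) to 1.0 (fully open).
Only numpy, scipy, OpenCV 4.12 (cv2) and the standard library are available. Lean on these libraries where they do the work, as an engineer would, in place of code of your own. Each camera call takes 0.05 s, during which the arm holds its last target. There are 200 camera calls.

### The job

Two sample bottles lie waiting on the level front tray of the sloping two-lane rack. With the fingertips, push each one up its own lane, over the spring flap that stops bottles rolling out, until the flap springs up behind it, and let it roll back to rest against the flap, the stored bottle lying behind it. Only push: lift no bottle, and leave the things round the rack undisturbed.

Things in the scene. Friction and masses are not known exactly. Their poses are not given: they have to be found in the camera images.
- bottle_rack: fixed steel rack of two parallel lanes, 249 mm wide. Origin: on the worktop under its middle; level x points up the lanes, y to the left lane, z up. Level tray from x = -140 (10 mm high lip) to -35 mm, floor at z = 22 mm; from there the lanes rise at 9 degrees for 192 mm to an end wall. Lanes 120 mm wide, centres at y = +-61.5 mm, cheeks 27 mm high, 3 mm thick.
- waiting_left: closed white plastic sample bottle, about 150 g, waiting on the level front tray. It lies on its side across the left lane, cap to the right, and rolls easily. Barrel 46.6 mm across, 112 mm long with cap. Origin: centre of its flat base, on its axis; z runs along the axis from base to cap (barrel from 5 to 72 mm, then shoulder and cap).
- stored_left: closed white plastic sample bottle, about 150 g, already in the rack, resting on the uphill side of the stop. It lies on its side across the left lane, cap to the right, and rolls easily. Barrel 46.6 mm across, 112 mm long with cap. Origin: centre of its flat base, on its axis; z runs along the axis from base to cap (barrel from 5 to 72 mm, then shoulder and cap).
- left_stop_foot (a point): foot of the uphill face of the left lane's stop, mid-lane, on the floor. x points up the slope along the floor, y left across the lane, z square to the floor. The floor bends from level to sloping at x = -46 mm. Bottle resting on the stop: axis at x = 21, z = 23 mm, the next at x = 68. The stop springs up behind a bottle pushed until its axis is past x = 24 mm; let go, it rolls back onto the stop.
- left_stop (a joint): one-way stop of the left lane: dark steel flap 60 mm wide, 3 mm thick, mid-lane, hinged in the floor, held up by a weak spring. 0 = upright, top 14 mm above the floor; it gives way uphill only (1.5 rad = flush in its slot). A bottle pushed uphill folds it down with a few newtons and rolls over it; a bottle coming back downhill is held.
- waiting_right: closed white plastic sample bottle, about 150 g, waiting on the level front tray. It lies on its side across the right lane, cap to the right, and rolls easily. Barrel 46.6 mm across, 112 mm long with cap. Origin: centre of its flat base, on its axis; z runs along the axis from base to cap (barrel from 5 to 72 mm, then shoulder and cap).
- stored_right: closed white plastic sample bottle, about 150 g, already in the rack, resting on the uphill side of the stop. It lies on its side across the right lane, cap to the right, and rolls easily. Barrel 46.6 mm across, 112 mm long with cap. Origin: centre of its flat base, on its axis; z runs along the axis from base to cap (barrel from 5 to 72 mm, then shoulder and cap).
- right_stop_foot (a point): foot of the uphill face of the right lane's stop, mid-lane, on the floor. x points up the slope along the floor, y left across the lane, z square to the floor. The floor bends from level to sloping at x = -46 mm. Bottle resting on the stop: axis at x = 21, z = 23 mm, the next at x = 68. The stop springs up behind a bottle pushed until its axis is past x = 24 mm; let go, it rolls back onto the stop.
- right_stop (a joint): one-way stop of the right lane: dark steel flap 60 mm wide, 3 mm thick, mid-lane, hinged in the floor, held up by a weak spring. 0 = upright, top 14 mm above the floor; it gives way uphill only (1.5 rad = flush in its slot). A bottle pushed uphill folds it down with a few newtons and rolls over it; a bottle coming back downhill is held.
- spare_bottle: white sample bottle standing upright, 48 mm across, 112 mm high; origin at the centre of its underside. Farther left (y above 0.17 m) stands a rocker shaker with full bottle baskets, up to 0.33 m high: swing the arm past above it. Bystander, not to be disturbed
- tape_roll: roll of tan tape lying flat, 68 mm across, 19 mm high; origin under its centre. Bystander, not to be disturbed
- bottle_cap: loose white bottle cap, 23 mm across, 17 mm high; origin under its centre. Bystander, not to be disturbed
- forceps: steel forceps lying flat, 122 mm long (its y axis); origin under its middle. Bystander, not to be disturbed
- petri_dish: clear shallow dish, 70 mm across, 16 mm high; origin under its centre. Bystander, not to be disturbed

How it is judged:
By the outcome, as a careful person would: the job done as asked, in the order asked, and still so for the second after the job is handed in, with the robot touching nothing.
It also fails if it takes over 67 s, if anything falls off the work surface, if the arm or the gripper's body presses on something with over 40 N, if the wrist force passes 120 N, or if a joint passes its speed limit or range.

## Working session

There is one attempt and no reset: what is moved stays moved. The work goes in short steps, Python scripts to look and compute and a tool call to move; the robot and the scene stay as the last step left them, time stands still between calls to the robot, and variables do not carry over. Pictures are saved under pics/ and viewed, about 8 in all and at most 12, crops included, and the job is handed in when it is done.

Besides the shell and the picture viewer there is one more tool, called after "Request:" as name(argument=value, ...) on one line, values as JSON. jog_arm: Moves the arm, as the interface text tells. Its arguments: {"type":"object","properties":{"targets":{"type":"array","items":{"type":"array","items":{"type":"number"}}},"squeeze":{"type":"number"}},"required":["targets"]}

```bash
mkdir -p pics
cat > h.py <<'E'
import numpy as np, cv2
from workcell import readout, optics, arm
def snap(n,f):
    s=optics.snapshot(n); cv2.imwrite(f'pics/{f}.png',s['img']); np.savez(f'pics/{f}.npz',**{k:s[k] for k in('camera_matrix','k1','cam_to_world')}); return s
def ray(s,u,v):
    K=s['camera_matrix'];d=np.array([float(s['k1']),0,0,0,0])
    p=cv2.undistortPoints(np.array([[[u,v]]],float),K,d,None,None,None)[0,0] if 0 else cv2.undistortPoints(np.array([[[u,v]]],float),K,d)[0,0]
    T=s['cam_to_world'];return T[:3,3],T[:3,:3]@np.array([p[0],-p[1],-1])
def atz(s,u,v,z):
    o,r=ray(s,u,v);return o+r*(z-o[2])/r[2]
def proj(s,P):
    T=s['cam_to_world'];c=(np.atleast_2d(P)-T[:3,3])@T[:3,:3]
    x=c[:,0]/-c[:,2];y=-c[:,1]/-c[:,2];f=1+float(s['k1'])*(x*x+y*y);K=s['camera_matrix']
    return np.c_[K[0,0]*x*f+K[0,2],K[1,1]*y*f+K[1,2]]
E
python3 - <<'E'
from h import *
np.set_printoptions(precision=4,suppress=True)
a=snap('top','t0');b=snap('side','s0')
for s in(a,b):print(s['cam_to_world'],s['k1'],s['camera_matrix'])
print(readout.read_state())
E
```

```text
[[-0.0181  0.9859 -0.1664  0.2634]
 [-0.9996 -0.0214 -0.0181 -0.2638]
 [-0.0214  0.166   0.9859  1.3266]
 [ 0.      0.      0.      1.    ]] -0.06264694684279383 [[473.3221   0.     277.9632]
 [  0.     473.3221 203.9228]
 [  0.       0.       1.    ]]
[[ 0.4115  0.4117 -0.8132 -0.4597]
 [-0.9114  0.184  -0.368  -0.6582]
 [-0.0019  0.8926  0.4509  0.5887]
 [ 0.      0.      0.      1.    ]] -0.016810473547533403 [[488.199    0.     287.8456]
 [  0.     488.199  218.2421]
 [  0.       0.       1.    ]]
{'time': 0.1, 'q': array([-73.0164,  20.2604,  93.6249,   0.0018,  66.1876,  -0.1372]), 'joint_velocities': array([ 0.0582, -0.1197, -0.0683,  0.0991,  0.0436, -0.0232]), 'joint_torque': array([  0.001 , -60.6355, -34.2819,   0.0001,   0.0038,   0.    ]), 'tcp_pos': array([ 0.1839, -0.5969,  0.2446]), 'eef_rot': array([[ 0.9557,  0.2944, -0.0003],
       [ 0.2944, -0.9557,  0.0012],
       [ 0.    , -0.0013, -1.    ]]), 'wrist_force': array([ 0.8851, -0.4929, -0.0131]), 'torque': array([-0.0176,  0.0077, -0.027 ]), 'grip_width': 1.005278048739602}
```

View pics/t0.png

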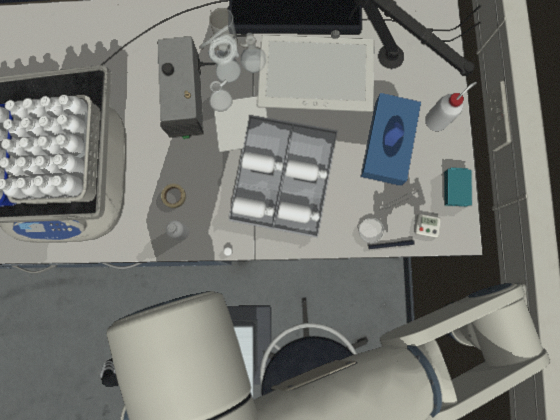

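View pics/s0.png

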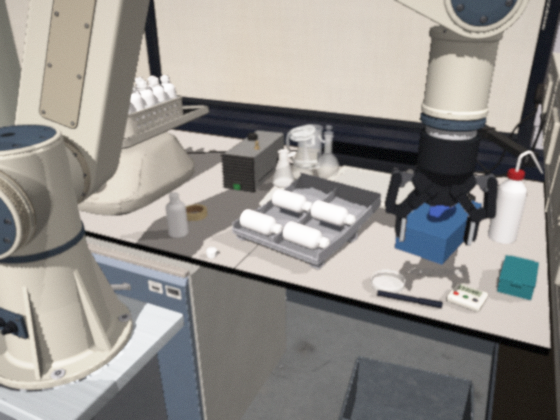

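The top view shows the rack spanning about (230–337, 115–237), with the waiting bottles near (252,209) and (298,213) and the stored ones near (263,163) and (305,170). The side view shows the same layout, with the gripper clear to the right. Next I'll enlarge the rack in both views.

Run:
```python
import cv2
a=cv2.imread('pics/t0.png')[105:245,220:350];cv2.imwrite('pics/t0c.png',cv2.resize(a,None,fx=4.2,fy=4.2,interpolation=2))
b=cv2.imread('pics/s0.png')[165:270,225:390];cv2.imwrite('pics/s0c.png',cv2.resize(b,None,fx=4.8,fy=4.8,interpolation=2))
```

```text
(no output)
```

View pics/t0c.png

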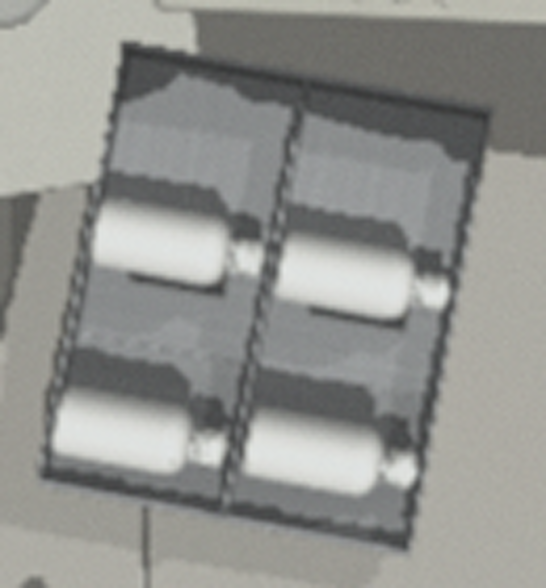

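View pics/s0c.png

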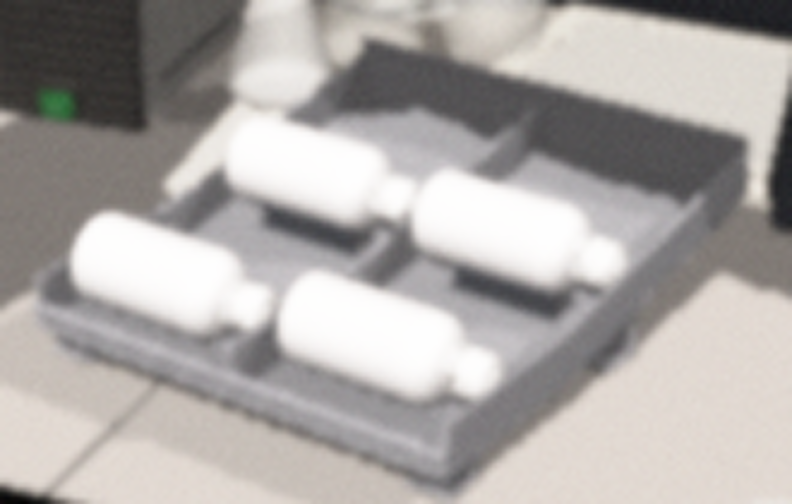

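```bash
cat >> h.py <<'E'
def load(f):
    return dict(np.load(f'pics/{f}.npz'))
E
python3 - <<'E'
from h import *
from scipy.optimize import least_squares
np.set_printoptions(precision=4,suppress=True)
a,b=load('t0'),load('s0')
ct=lambda u,v:(220+u/4.2,105+v/4.2)
cs=lambda u,v:(225+u/4.8,165+v/4.8)
T=np.array([ct(42,475),ct(408,546),ct(125,43),ct(489,114)])
S=np.array([cs(38,297),cs(450,437),cs(370,40),cs(746,145)])
def M(p,zb):
    c,s=np.cos(p[2]),np.sin(p[2])
    L=np.array([[-.140,.1245,.032],[-.140,-.1245,.032],[.1546,.1245,zb],[.1546,-.1245,zb]])
    return L@np.array([[c,s,0],[-s,c,0],[0,0,1]])+[p[0],p[1],0]
for nm,sel in(('top',1),('side',2),('both',3)):
    f=lambda p:np.r_[((proj(a,M(p,p[3]))-T).ravel() if sel&1 else []),((proj(b,M(p,p[3]))-S).ravel() if sel&2 else [])]
    r=least_squares(f,[.55,-.25,-.2,.08]);print(nm,r.x,np.degrees(r.x[2]),'\n',r.fun.reshape(-1,2))
p=r.x
c,s=np.cos(p[2]),np.sin(p[2]);R=np.array([[c,-s],[s,c]])
# bottles: axis mid barrel pixel
for n,(u,v),z in(('wl',(118,432),.0453),('wr',(310,453),.0453),('sl',(160,243),.068),('sr',(342,275),.068)):
    P=atz(a,*ct(u,v),z);print(n,P,'rack',R.T@(P[:2]-p[:2]))
for n,uv in(('spare',(174,232)),('cap',(228,251))):print(n,atz(a,*uv,.05))
E
```

```text
top [ 0.556  -0.2548 -0.2119  0.051 ] -12.141913451624296 
 [[-1.0221 -0.1006]
 [ 0.4661  0.0754]
 [ 0.2064  0.6141]
 [ 0.3528 -0.6094]]
side [ 0.5634 -0.2488 -0.2039  0.0739] -11.682857974418788 
 [[ 0.2644 -1.0028]
 [-0.109   0.7804]
 [-0.6194  0.5655]
 [ 0.4126 -0.4921]]
both [ 0.5541 -0.253  -0.2105  0.0757] -12.05940724541054 
 [[-1.5801  0.6764]
 [-0.0528  0.7367]
 [-1.2003 -1.7625]
 [ 0.5924 -2.8406]
 [-0.1933  0.7223]
 [-0.3836  3.2749]
 [-0.0454  1.2737]
 [ 1.3882  0.6673]]
wl [ 0.4705 -0.158   0.0453] rack [-0.1016  0.0755]
wr [ 0.4539 -0.2831  0.0453] rack [-0.0917 -0.0503]
sl [ 0.5911 -0.1882  0.068 ] rack [0.0227 0.0712]
sr [ 0.5669 -0.3063  0.068 ] rack [ 0.0237 -0.0494]
spare [0.4073 0.045  0.05  ]
cap [ 0.3529 -0.103   0.05  ]
```

```bash
cat >> h.py <<'E'
RP=np.array([.557,-.253]);YAW=np.radians(-12.0)
Rk=np.array([[np.cos(YAW),-np.sin(YAW)],[np.sin(YAW),np.cos(YAW)]])
def go(rx,ry,z):
    "shift in current tool axes to a rack-frame target, and turn"
    st=readout.read_state();w=np.r_[RP+Rk@[rx,ry],z]
    d=st['eef_rot'].T@(w-st['tcp_pos'])
    g=np.c_[np.r_[Rk[:,0],0],np.r_[-Rk[:,1]*-1*-1,0],[0,0,-1]]
    from scipy.spatial.transform import Rotation as Ro
    print('world',w.round(4),'shift',d.round(4),'turn',Ro.from_matrix(st['eef_rot'].T@g).as_rotvec().round(4),'t',st['time'],'F',st['wrist_force'].round(1),'tcp',st['tcp_pos'].round(4),'rack',(Rk.T@(st['tcp_pos'][:2]-RP)).round(4))
E
python3 - <<'E'
from h import *
go(-.17,.0745,.18); go(-.17,.0745,.056); go(-.17,-.0495,.18)
E
```

```text
world [ 0.4062 -0.1448  0.18  ] shift [ 0.3456 -0.3666  0.0651] turn [-1.300e-03  3.000e-04  5.082e-01] t 0.1 F [ 0.9 -0.5 -0. ] tcp [ 0.1839 -0.5969  0.2446] rack [-0.2935 -0.414 ]
world [ 0.4062 -0.1448  0.056 ] shift [ 0.3456 -0.3664  0.1891] turn [-1.300e-03  3.000e-04  5.082e-01] t 0.1 F [ 0.9 -0.5 -0. ] tcp [ 0.1839 -0.5969  0.2446] rack [-0.2935 -0.414 ]
world [ 0.3804 -0.2661  0.18  ] shift [ 0.2852 -0.2582  0.065 ] turn [-1.300e-03  3.000e-04  5.082e-01] t 0.1 F [ 0.9 -0.5 -0. ] tcp [ 0.1839 -0.5969  0.2446] rack [-0.2935 -0.414 ]
```

Request:
jog_arm(targets=[[0.05, -0.05, 0.0, 0, 0, 0.1, 0.03], [0.1, -0.1, 0.01, 0, 0, 0.2, 0.03], [0.14, -0.14, 0.02, 0, 0, 0.3, 0.03], [0.18, -0.18, 0.03, 0, 0, 0.4, 0.03], [0.21, -0.22, 0.04, 0, 0, 0.508, 0.03], [0.24, -0.25, 0.05, 0, 0, 0.508, 0.03], [0.27, -0.28, 0.06, 0, 0, 0.508, 0.03], [0.3, -0.31, 0.065, 0, 0, 0.508, 0.03]])

```text
time: 0.9
tcp_pos: [0.3628, -0.2434, 0.186]
eef_rot: [[0.978, -0.208, -0.0], [-0.208, -0.978, 0.0], [-0.0, -0.0, -1.0]]
wrist_force: [1.5, -0.1, 0.1]
grip_width: 0.347
```

Run:
```python
from h import *
go(-.17,.0745,.18)
```

```text
world [ 0.4062 -0.1448  0.18  ] shift [ 0.0219 -0.1055  0.006 ] turn [-0.0001  0.0001 -0.0003] t 0.9 F [ 1.5 -0.1  0.1] tcp [ 0.3628 -0.2434  0.186 ] rack [-0.192 -0.031]
```

Request:
jog_arm(targets=[[0.005, -0.035, 0.0, 0, 0, 0, 0.03], [0.013, -0.07, 0.003, 0, 0, 0, 0.03], [0.022, -0.105, 0.006, 0, 0, 0, 0.03], [0.022, -0.105, 0.006, 0, 0, 0, 0.03], [0.022, -0.105, 0.006, 0, 0, 0, 0.03]])

```text
time: 1.4
tcp_pos: [0.406, -0.1466, 0.1803]
eef_rot: [[0.979, -0.205, -0.001], [-0.205, -0.979, -0.0], [-0.001, 0.0, -1.0]]
wrist_force: [0.8, 0.1, -0.4]
grip_width: 0.348
```

Run:
```python
from h import *
go(-.17,.0745,.056)
w=snap('wrist','w0');print(w['cam_to_world'])
```

```text
world [ 0.4062 -0.1448  0.056 ] shift [-1.000e-04 -1.800e-03  1.243e-01] turn [0.0001 0.0006 0.0027] t 1.4 F [ 0.8  0.1 -0.4] tcp [ 0.406  -0.1466  0.1803] rack [-0.1699  0.0727]
[[-2.04877856e-01  9.31429310e-01  3.00773179e-01  4.82231161e-01]
 [-9.78787281e-01 -1.94738132e-01 -6.36593883e-02 -1.63740728e-01]
 [-7.22213126e-04 -3.07435361e-01  9.51568693e-01  3.09006974e-01]
 [ 0.00000000e+00  0.00000000e+00  0.00000000e+00  1.00000000e+00]]
```

View pics/w0.png

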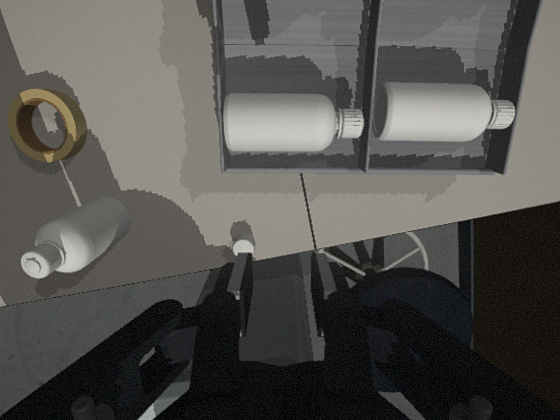

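The wrist view shows the rack square to the tool. The lip runs (221,172)–(505,173), the floor bend is at row ~45, the left bottle's barrel spans (224–338, 93–152) and the cap is at (243,242).

Run:
```python
from h import *
np.set_printoptions(precision=4,suppress=True)
w=load('w0')
for n,u,v,z in(('lipL',221,172,.032),('lipR',505,173,.032),('bendL',226,44,.022),('bendR',500,48,.022),('divider lip',367,171,.032),('wl front',280,93,.05),('wl rear',280,152,.04),('wl base',224,122,.045),('wl barrelend',338,122,.045),('wr mid',437,112,.045),('wr base',374,112,.045),('cap',243,246,.009),('spare base',105,215,.01)):
    P=atz(w,u,v,z);print(n,P,'rack',Rk.T@(P[:2]-RP))
```

```text
lipL [ 0.4393 -0.0986  0.032 ] rack [-0.1472  0.1266]
lipR [ 0.3853 -0.3568  0.032 ] rack [-0.1464 -0.1372]
bendL [ 0.5433 -0.1287  0.022 ] rack [-0.0393  0.1188]
bendR [ 0.4952 -0.3601  0.022 ] rack [-0.0382 -0.1176]
divider lip [ 0.4131 -0.2288  0.032 ] rack [-0.1458 -0.0063]
wl front [ 0.4939 -0.165   0.05  ] rack [-0.0801  0.073 ]
wl rear [ 0.447  -0.1551  0.04  ] rack [-0.128   0.0729]
wl base [ 0.4814 -0.115   0.045 ] rack [-0.1026  0.1193]
wl barrelend [ 0.4621 -0.2073  0.045 ] rack [-0.1023  0.025 ]
wr mid [ 0.454  -0.2896  0.045 ] rack [-0.0932 -0.0572]
wr base [ 0.4641 -0.2377  0.045 ] rack [-0.094  -0.0043]
cap [ 0.3539 -0.0951  0.009 ] rack [-0.2315  0.1122]
spare base [0.4175 0.0376 0.01  ] rack [-0.1969  0.2553]
```

Add to h.py:
```python
RP=RP+Rk@[-.0045,-.002]
```

```text
(no output)
```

Request:
jog_arm(targets=[[0, -0.002, 0.03, 0, 0, 0, 0.03], [0, -0.002, 0.06, 0, 0, 0, 0.03], [0, -0.002, 0.09, 0, 0, 0, 0.03], [0, -0.002, 0.115, 0, 0, 0, 0.03], [0, -0.002, 0.124, 0, 0, 0, 0.03], [0, -0.002, 0.124, 0, 0, 0, 0.03], [0, -0.002, 0.124, 0, 0, 0, 0.03]])

```text
time: 2.15
tcp_pos: [0.4067, -0.1459, 0.0572]
eef_rot: [[0.978, -0.209, 0.001], [-0.209, -0.978, -0.0], [0.001, 0.0, -1.0]]
wrist_force: [0.1, 0.3, -0.4]
grip_width: 0.351
```

Run:
```python
from h import *
go(-.132,.0745,.056)
w=snap('side','s1');i=w['img'][150:280,200:370];cv2.imwrite('pics/s1c.png',cv2.resize(i,None,fx=4.6,fy=4.6,interpolation=2))
```

```text
world [ 0.4386 -0.1537  0.056 ] shift [0.0328 0.001  0.0012] turn [ 0.0001 -0.0006 -0.0006] t 2.15 F [ 0.1  0.3 -0.4] tcp [ 0.4067 -0.1459  0.0572] rack [-0.1648  0.0755]
```

View pics/s1c.png

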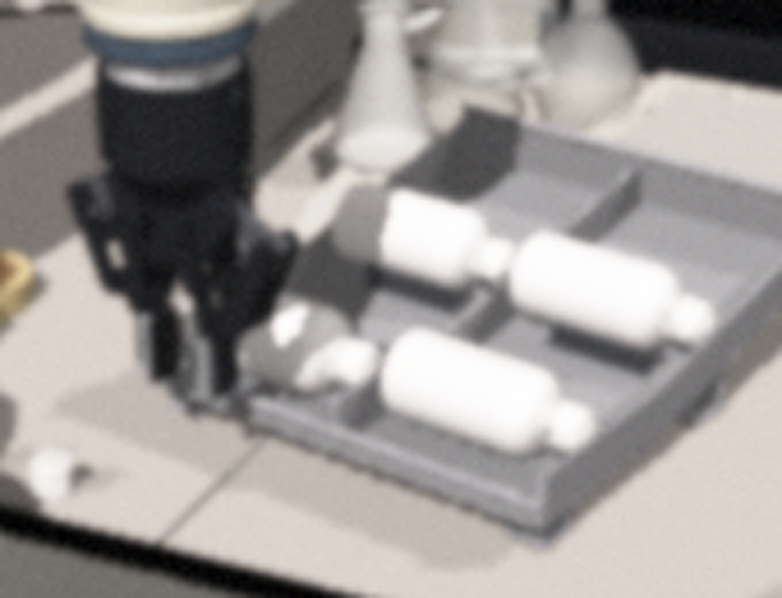

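The side crop shows the fingertips just in front of the lip at about (160,378) and (215,405), clear of the cap at (55,470). Next I'll check the tip height.

Run:
```python
from h import *
st=readout.read_state();s=load('s1')
for z in(.057,.0432,.047,.05):
  q=[]
  for sg in(1,-1):
    P=st['tcp_pos']+st['eef_rot']@[0,sg*.022,0];P[2]=z
    q.append((proj(s,P)[0]-[200,150])*4.6)
  print(z,q)
```

```text
0.057 [array([220.57554086, 372.55971628]), array([154.78827975, 348.4306665 ])]
0.0432 [array([221.6418695, 396.7619695]), array([156.18816243, 372.27206406])]
0.047 [array([221.34934966, 390.12434937]), array([155.80410737, 365.73284443])]
0.05 [array([221.11782018, 384.86979041]), array([155.50014557, 360.55648624])]
```

Request:
jog_arm(targets=[[0.012, 0.001, 0.001, 0, 0, 0, 0.03], [0.024, 0.001, 0.001, 0, 0, 0, 0.03], [0.03, 0.001, 0.001, 0, 0, 0, 0.03], [0.036, 0.001, 0.001, 0, 0, 0, 0.03], [0.042, 0.001, 0.001, 0, 0, 0, 0.03], [0.048, 0.001, 0.001, 0, 0, 0, 0.03], [0.054, 0.001, 0.001, 0, 0, 0, 0.03], [0.06, 0.001, 0.001, 0, 0, 0, 0.03]])

```text
time: 3.0
tcp_pos: [0.4652, -0.1587, 0.0554]
eef_rot: [[0.978, -0.208, -0.0], [-0.208, -0.978, 0.0], [-0.0, -0.0, -1.0]]
wrist_force: [0.3, -0.4, -0.1]
grip_width: 0.352
```

Run:
```python
from h import *
go(-.07,.0745,.056)
w=snap('wrist','w1');cv2.imwrite('pics/w1.png',w['img'])
```

```text
world [ 0.4992 -0.1666  0.056 ] shift [ 0.0349  0.0006 -0.0006] turn [-0.      0.0002  0.0002] t 3.0 F [ 0.3 -0.4 -0.1] tcp [ 0.4652 -0.1587  0.0554] rack [-0.1049  0.0751]
```

View pics/w1.png

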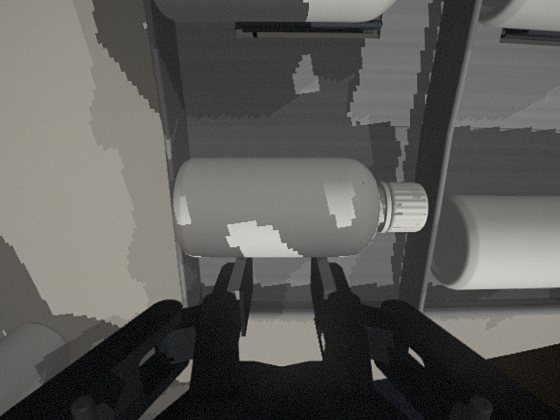

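The wrist view shows the fingertips touching the bottle's rear edge at (240,258) and (322,258). The bottle is square in its lane, and the flap is at (308,30). I'll keep pushing.

Request:
jog_arm(targets=[[0.006, 0, 0, 0, 0, 0, 0.03], [0.012, 0, 0, 0, 0, 0, 0.03], [0.018, 0, 0, 0, 0, 0, 0.03], [0.024, 0, 0, 0, 0, 0, 0.03], [0.03, 0, 0, 0, 0, 0, 0.03], [0.036, 0, 0, 0, 0, 0, 0.03], [0.042, 0, -0.001, 0, 0, 0, 0.03], [0.048, 0, -0.002, 0, 0, 0, 0.03]])

```text
time: 3.85
tcp_pos: [0.512, -0.1686, 0.0575]
eef_rot: [[0.978, -0.208, -0.001], [-0.208, -0.978, 0.0], [-0.001, -0.0, -1.0]]
wrist_force: [-1.3, 0.5, 1.4]
grip_width: 0.353
```

Request:
jog_arm(targets=[[0.005, 0, -0.001, 0, 0, 0, 0.03], [0.01, 0, -0.0015, 0, 0, 0, 0.03], [0.015, 0, -0.0024, 0, 0, 0, 0.03], [0.02, 0, -0.003, 0, 0, 0, 0.03], [0.025, 0, -0.004, 0, 0, 0, 0.03], [0.03, 0, -0.005, 0, 0, 0, 0.03], [0.03, 0, -0.005, 0, 0, 0, 0.03]])

```text
time: 4.55
tcp_pos: [0.5425, -0.1752, 0.0628]
eef_rot: [[0.978, -0.208, 0.002], [-0.208, -0.978, -0.001], [0.002, 0.0, -1.0]]
wrist_force: [0.3, 0.3, -0.5]
grip_width: 0.354
```

Run:
```python
from h import *
go(.0025,.0745,.0685)
w=snap('wrist','w2')
```

```text
world [ 0.5701 -0.1817  0.0685] shift [ 0.0284  0.0006 -0.0056] turn [ 0.0001 -0.0018  0.0003] t 4.55 F [ 0.3  0.3 -0.5] tcp [ 0.5425 -0.1752  0.0628] rack [-0.0259  0.0751]
```

View pics/w2.png

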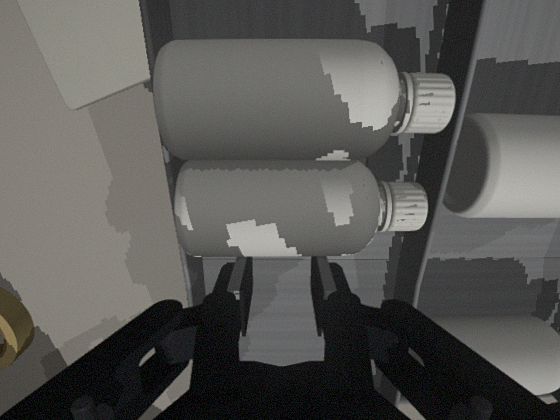

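The waiting bottle is square against the fingers at (178–380, 158–257), just short of the stored bottle at (155–395, 40–158). Next comes the push over the flap.

Request:
jog_arm(targets=[[0.005, 0, -0.001, 0, 0, 0, 0.03], [0.01, 0, -0.002, 0, 0, 0, 0.03], [0.015, 0, -0.003, 0, 0, 0, 0.03], [0.02, 0, -0.004, 0, 0, 0, 0.03], [0.025, 0, -0.005, 0, 0, 0, 0.03], [0.029, 0, -0.006, 0, 0, 0, 0.03], [0.032, 0, -0.0065, 0, 0, 0, 0.03], [0.032, 0, -0.0065, 0, 0, 0, 0.03]])

```text
time: 5.4
tcp_pos: [0.5733, -0.1817, 0.0691]
eef_rot: [[0.978, -0.208, 0.001], [-0.208, -0.978, -0.0], [0.001, 0.0, -1.0]]
wrist_force: [0.0, -0.7, 0.1]
grip_width: 0.35
```

Run:
```python
from h import *
go(.0025,.0745,.0685)
w=snap('wrist','w3')
```

```text
world [ 0.5701 -0.1817  0.0685] shift [-0.0031  0.0006  0.0006] turn [ 0.0001 -0.0011  0.0002] t 5.4 F [ 0.  -0.7  0.1] tcp [ 0.5733 -0.1817  0.0691] rack [0.0056 0.0751]
```

View pics/w3.png

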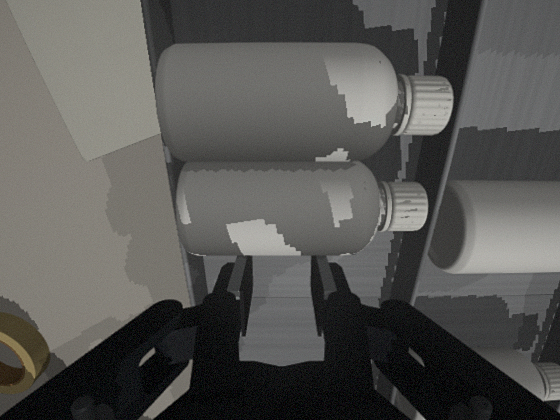

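The right stored bottle, which sits on its stop, is centred at row 226 and the left pushed one at row 209. The pushed bottle is therefore past the stop by about 10 mm. I'll let it back down gently.

Request:
jog_arm(targets=[[-0.003, 0, 0.0, 0, 0, 0, 0.03], [-0.006, 0, 0, 0, 0, 0, 0.03], [-0.009, 0, 0, 0, 0, 0, 0.03], [-0.012, 0, 0, 0, 0, 0, 0.03], [-0.015, 0, 0, 0, 0, 0, 0.03], [-0.02, 0, 0, 0, 0, 0, 0.03], [-0.03, 0, 0, 0, 0, 0, 0.03], [-0.045, 0, 0, 0, 0, 0, 0.03]])

```text
time: 6.25
tcp_pos: [0.5281, -0.1721, 0.069]
eef_rot: [[0.978, -0.208, 0.0], [-0.208, -0.978, -0.0], [0.001, 0.0, -1.0]]
wrist_force: [-0.8, 0.2, -0.7]
grip_width: 0.35
```

Request:
jog_arm(targets=[[-0.01, 0, 0.0, 0, 0, 0, 0.03], [-0.02, 0, -0.02, 0, 0, 0, 0.03], [-0.03, 0, -0.05, 0, 0, 0, 0.03], [-0.04, 0, -0.08, 0, 0, 0, 0.03], [-0.04, 0, -0.08, 0, 0, 0, 0.03]])

```text
time: 6.75
tcp_pos: [0.4899, -0.1642, 0.1523]
eef_rot: [[0.978, -0.208, 0.005], [-0.208, -0.978, -0.002], [0.005, 0.001, -1.0]]
wrist_force: [0.7, -0.6, 0.1]
grip_width: 0.355
```

Run:
```python
from h import *
go(-.17,-.0495,.15)
w=snap('wrist','w4')
```

```text
world [ 0.3756 -0.2671  0.15  ] shift [-0.0904  0.1244  0.002 ] turn [ 0.0006 -0.0049  0.0001] t 6.75 F [ 0.7 -0.6  0.1] tcp [ 0.4899 -0.1642  0.1523] rack [-0.0796  0.0749]
```

View pics/w4.png

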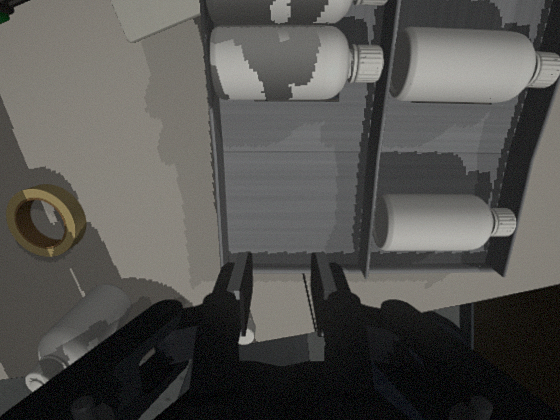

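The left lane is done: the pushed bottle (rows 25–100) rests level with the right stored bottle on its stop (rows 27–103), with its own stored bottle behind it. Now the right lane.

Request:
jog_arm(targets=[[-0.02, 0.015, 0, 0, -0.005, 0, 0.03], [-0.04, 0.04, 0, 0, -0.005, 0, 0.03], [-0.06, 0.07, 0, 0, -0.005, 0, 0.03], [-0.08, 0.1, 0, 0, -0.005, 0, 0.03], [-0.09, 0.12, 0.0, 0, -0.005, 0, 0.03], [-0.09, 0.12, 0.03, 0, -0.005, 0, 0.03], [-0.09, 0.12, 0.06, 0, -0.005, 0, 0.03], [-0.09, 0.12, 0.085, 0, -0.005, 0, 0.03]])

```text
time: 7.6
tcp_pos: [0.3754, -0.2623, 0.062]
eef_rot: [[0.978, -0.208, -0.006], [-0.208, -0.978, 0.002], [-0.006, -0.0, -1.0]]
wrist_force: [-0.6, 0.1, -0.5]
grip_width: 0.353
```

Run:
```python
from h import *
go(-.132,-.045,.056)
```

```text
world [ 0.4137 -0.2706  0.056 ] shift [0.0392 0.0001 0.0058] turn [-0.0005  0.006  -0.0006] t 7.6 F [-0.6  0.1 -0.5] tcp [ 0.3754 -0.2623  0.062 ] rack [-0.1712 -0.0449]
```

Request:
jog_arm(targets=[[0.0, 0, 0.003, 0, 0.005, 0, 0.03], [0.01, 0, 0.004, 0, 0.005, 0, 0.03], [0.02, 0, 0.005, 0, 0.005, 0, 0.03], [0.025, 0, 0.005, 0, 0.005, 0, 0.03], [0.025, 0, 0.005, 0, 0.005, 0, 0.03]])

```text
time: 8.1
tcp_pos: [0.4026, -0.2684, 0.0598]
eef_rot: [[0.978, -0.207, 0.002], [-0.207, -0.978, -0.001], [0.002, 0.001, -1.0]]
wrist_force: [-0.2, -0.1, -0.2]
grip_width: 0.352
```

Run:
```python
from h import *
go(-.07,-.045,.056)
```

```text
world [ 0.4744 -0.2835  0.056 ] shift [ 0.0733 -0.0001  0.004 ] turn [ 0.0009 -0.0024  0.0009] t 8.1 F [-0.2 -0.1 -0.2] tcp [ 0.4026 -0.2684  0.0598] rack [-0.1433 -0.0452]
```

Request:
jog_arm(targets=[[0.008, 0, 0.002, 0, 0, 0, 0.03], [0.014, 0, 0.004, 0, 0, 0, 0.03], [0.02, 0, 0.004, 0, 0, 0, 0.03], [0.026, 0, 0.004, 0, 0, 0, 0.03], [0.032, 0, 0.004, 0, 0, 0, 0.03], [0.038, 0, 0.004, 0, 0, 0, 0.03], [0.044, 0, 0.004, 0, 0, 0, 0.03], [0.05, 0, 0.004, 0, 0, 0, 0.03]])

```text
time: 8.9
tcp_pos: [0.4502, -0.2782, 0.0549]
eef_rot: [[0.978, -0.208, -0.0], [-0.208, -0.978, -0.0], [0.0, 0.0, -1.0]]
wrist_force: [-0.3, -0.9, 0.2]
grip_width: 0.349
```

Request:
jog_arm(targets=[[0.006, 0, 0, 0, 0, 0, 0.03], [0.012, 0, 0, 0, 0, 0, 0.03], [0.018, 0, 0, 0, 0, 0, 0.03], [0.024, 0, 0, 0, 0, 0, 0.03], [0.03, 0, -0.001, 0, 0, 0, 0.03], [0.036, 0, -0.002, 0, 0, 0, 0.03], [0.042, 0, -0.003, 0, 0, 0, 0.03], [0.042, 0, -0.003, 0, 0, 0, 0.03]])

```text
time: 9.7
tcp_pos: [0.492, -0.2873, 0.0582]
eef_rot: [[0.978, -0.208, 0.001], [-0.208, -0.978, -0.001], [0.001, 0.0, -1.0]]
wrist_force: [-0.4, 0.4, 0.1]
grip_width: 0.351
```

Run:
```python
from h import *
go(.0055,-.045,.069)
w=snap('wrist','w5')
```

```text
world [ 0.5482 -0.2992  0.069 ] shift [ 0.0575 -0.     -0.0108] turn [ 0.0004 -0.0015  0.0004] t 9.7 F [-0.4  0.4  0.1] tcp [ 0.492  -0.2873  0.0582] rack [-0.052 -0.045]
```

View pics/w5.png

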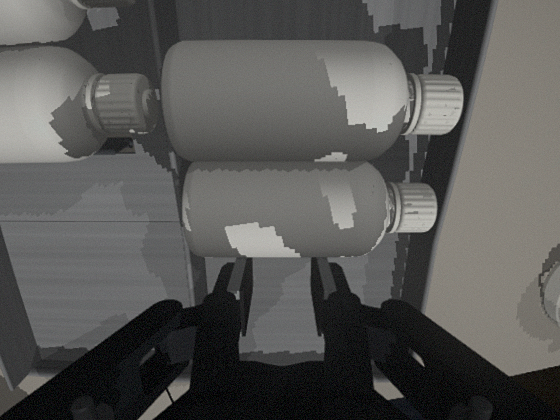

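The right bottle is square against the fingers at (185–388, 162–257) and touches its stored bottle (rows 40–160). I'll keep pushing over the flap.

Request:
jog_arm(targets=[[0.005, 0, -0.001, 0, 0, 0, 0.03], [0.01, 0, -0.002, 0, 0, 0, 0.03], [0.015, 0, -0.003, 0, 0, 0, 0.03], [0.02, 0, -0.004, 0, 0, 0, 0.03], [0.025, 0, -0.005, 0, 0, 0, 0.03], [0.03, 0, -0.006, 0, 0, 0, 0.03], [0.035, 0, -0.0065, 0, 0, 0, 0.03], [0.04, 0, -0.0075, 0, 0, 0, 0.03]])

```text
time: 10.55
tcp_pos: [0.5303, -0.2952, 0.0654]
eef_rot: [[0.978, -0.208, -0.0], [-0.208, -0.978, 0.0], [-0.0, -0.0, -1.0]]
wrist_force: [-1.6, -1.1, -0.6]
grip_width: 0.352
```

Request:
jog_arm(targets=[[0.005, 0, -0.001, 0, 0, 0, 0.03], [0.01, 0, -0.002, 0, 0, 0, 0.03], [0.015, 0, -0.003, 0, 0, 0, 0.03], [0.018, 0, -0.0033, 0, 0, 0, 0.03], [0.018, 0, -0.0033, 0, 0, 0, 0.03], [0.018, 0, -0.0033, 0, 0, 0, 0.03]])

```text
time: 11.15
tcp_pos: [0.5479, -0.299, 0.0687]
eef_rot: [[0.978, -0.208, 0.001], [-0.208, -0.978, -0.0], [0.001, 0.0, -1.0]]
wrist_force: [0.2, -0.1, 0.5]
grip_width: 0.351
```

Run:
```python
from h import *
go(.0055,-.045,.069)
```

```text
world [ 0.5482 -0.2992  0.069 ] shift [ 0.0004  0.0001 -0.0003] turn [ 0.0001 -0.0007  0.0003] t 11.15 F [ 0.2 -0.1  0.5] tcp [ 0.5479 -0.299   0.0687] rack [ 0.0051 -0.0449]
```

The rack-frame endpoint matches the left lane, so I'll retract the same way and rise clear.

Request:
jog_arm(targets=[[-0.003, 0, 0.0, 0, 0, 0, 0.03], [-0.006, 0, 0, 0, 0, 0, 0.03], [-0.009, 0, 0, 0, 0, 0, 0.03], [-0.012, 0, 0, 0, 0, 0, 0.03], [-0.015, 0, 0, 0, 0, 0, 0.03], [-0.02, 0, 0, 0, 0, 0, 0.03], [-0.03, 0, 0, 0, 0, 0, 0.03], [-0.045, 0, 0, 0, 0, 0, 0.03]])

```text
time: 11.95
tcp_pos: [0.5031, -0.2894, 0.0687]
eef_rot: [[0.978, -0.207, 0.0], [-0.207, -0.978, -0.0], [0.0, 0.0, -1.0]]
wrist_force: [0.2, -0.3, 0.3]
grip_width: 0.353
```

Request:
jog_arm(targets=[[-0.01, 0, 0.0, 0, 0, 0, 0.03], [-0.02, 0, -0.02, 0, 0, 0, 0.03], [-0.04, 0, -0.05, 0, 0, 0, 0.03], [-0.06, 0, -0.09, 0, 0, 0, 0.03], [-0.08, 0, -0.12, 0, 0, 0, 0.03], [-0.08, 0, -0.12, 0, 0, 0, 0.03], [-0.08, 0, -0.12, 0, 0, 0, 0.03]])

```text
time: 12.65
tcp_pos: [0.4252, -0.2731, 0.1893]
eef_rot: [[0.978, -0.208, 0.002], [-0.208, -0.978, -0.001], [0.002, 0.001, -1.0]]
wrist_force: [0.6, 0.3, -0.2]
grip_width: 0.353
```

Run:
```python
from h import *
w=snap('wrist','w6');s=snap('side','s2')
np.set_printoptions(precision=4,suppress=True)
print(readout.read_state()['time'])
a=cv2.resize(w['img'],(480,360));b=cv2.resize(s['img'][130:310,150:420],(480,320))
cv2.imwrite('pics/f.png',np.vstack([a,b])[:,:][:680]) if 0 else cv2.imwrite('pics/f.png',np.hstack([cv2.resize(w['img'],(400,300)),cv2.resize(s['img'][140:290,180:380],(400,300))]))
```

```text
12.75
```

View pics/f.png

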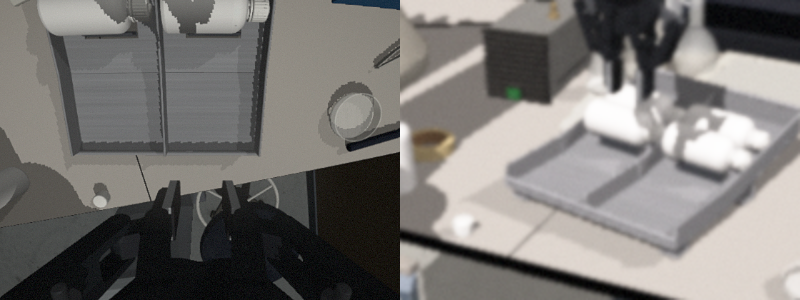

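The combined view shows an empty tray, with both front bottles' lower edges level at row ~34, so both rest on their stops. The cap, dish and spare bottle are in place. I'll check that nothing is still moving, then hand in.

Request:
jog_arm(targets=[[0, 0, 0, 0, 0, 0, 0.03], [0, 0, 0, 0, 0, 0, 0.03], [0, 0, 0, 0, 0, 0, 0.03], [0, 0, 0, 0, 0, 0, 0.03], [0, 0, 0, 0, 0, 0, 0.03]])

```text
time: 13.25
tcp_pos: [0.4253, -0.2729, 0.1885]
eef_rot: [[0.978, -0.208, -0.0], [-0.208, -0.978, 0.0], [-0.0, -0.0, -1.0]]
wrist_force: [-0.9, -0.2, 0.3]
grip_width: 0.347
```

Run:
```python
from h import *
a=cv2.imread('pics/s2.png')
s=snap('side','s3')['img']
d=cv2.absdiff(a,s).max(2)[165:270,225:390];print(d.mean(),(d>40).sum())
w=cv2.absdiff(cv2.imread('pics/w6.png'),snap('wrist','w7')['img']).max(2)[:200];print(w.mean(),(w>40).sum())
if (d>40).sum()<40: arm.job_done();print('done')
```

```text
2.191053391053391 0
5.515517857142857 714
the job is handed in; nothing more can be done
done
```

I pushed both waiting bottles up their lanes with the fingertips, left lane first, over the flap and about 9 mm past where it springs up. I then backed off slowly so each rolled down to rest on its flap, and handed the job in at about 13 s.

**Last checks:**
- **Resting place:** The tray is empty and the two front bottles lie level with each other. After its push, the left one lay level with the right lane's stored bottle, which was still on its stop. I judged the raised flaps from this; I did not see them directly.
- **Stored bottles:** The left one was seen lying behind its pushed bottle. The right one was last seen touching its bottle during the push. The final side view shows it only partly, behind the gripper.
- **Stillness:** The side pictures about half a second apart showed no change in the rack area. The wrist pictures did differ (714 pixels). I put that down to the arm settling by about 1 mm, but I did not look further, and the hand-in went by the side pictures only.
- **Surroundings:** The cap, dish, spare bottle and tape roll looked undisturbed in the final view. The forceps were only partly in it, and I did not measure any of them again.
- **Forces:** The wrist force stayed below about 3 N in every reading taken at the end of a move. The gripper ended clear of everything.

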